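# Return the blade tin behind the pocket's gravity flap

## Task

Put the flat grey tin of cutter blades away in the steel pocket on the bench: line it up with its long side across the mouth, push it along the bench with the fingertips, under the hanging one-way flap, until the whole tin lies behind the flap, then draw the fingers back so that the flap drops shut behind it. The tin is only pushed, never lifted off the bench; leave the other things lying around where they are.

Things in the scene. Friction and masses are not known exactly. Their poses are not given: they have to be found in the camera images.
- blade_tin: flat grey closed tin with a hinged lid, about 60 (own x) x 91 (own y) x 20 mm high, about 0.11 kg, lying loose on the bench before the pocket. Origin: centre of its underside. Its long sides look to own -x and +x; either may lead.
- pocket: grey sheet-steel pocket, no floor, screwed down. Origin on the bench under the flap's pivots; +x runs inwards. Side walls 110 mm apart, 11 high, from x -17 mm; lead-in walls, 11 high, flare 22 degrees to 144 mm apart at x -60. From x 51 roofed over, top at 37 mm; back stop at x 87, outside 90. Ears 72 mm high at x -10 to 10, y +-73 to 80. Flanges 3 mm thick out to y +-84.
- flap (a joint): swing of the gravity flap, rad: 0 = hanging shut, up to 1.3 as pushed inwards; light, falls shut by itself. Pivots at pocket x 0, z 62 mm; side arms at y +-72 carry a strip 145 mm wide, shut at x 4, z 13 to 27 mm; above the strip it is open between the arms. Fingertips following the tin swing it on, to x 34 mm at most; it drops behind the tin once the tin's rear is past x 25 mm (tin at the back stop: 29 mm).
- thumb_wax: bystander: white round tub with lid, 49 mm across, 22 high, standing left of the pocket; origin at its underside's centre
- glue_stick: bystander: white glue stick standing upright left of the pocket's back end, 26 mm across, 88 high; origin at its underside's centre
- clear_tape: bystander: small roll of tape lying flat on the open bench, left of the tin, 54 mm across, 18 high; origin at its underside's centre
There are look-alikes about, which are no part of the job. Leave any black look-alike of the blade_tin alone.

How it is judged:
On the way:
1. the tin has swung the flap open and is passing under it on the bench (value of joint flap above 0.3 rad and x of blade_tin in the frame of pocket above 0 m and height (world z) of blade_tin below 0.006 m), for 0.1 s.
At the end, for the whole second after the job is handed in: The tin lies flat and still on the bench inside the pocket, its centre 40 to 70 mm behind the flap's pivot line and within 30 mm of the middle, and the flap hangs shut (within 0.08 rad) (x of blade_tin in the frame of pocket between 0.04 and 0.07 m and y of blade_tin in the frame of pocket between -0.03 and 0.03 m and height (world z) of blade_tin below 0.005 m and angle between blade_tin's own z axis and vertical below 0.1 rad and linear speed of blade_tin below 0.01 m/s and value of joint flap below 0.08 rad); the robot touches nothing.
It fails at once if the tin is lifted or carried (more than 12 mm off the bench, or tipped over 0.3 rad) (height (world z) of blade_tin above 0.012 m or angle between blade_tin's own z axis and vertical above 0.3 rad).
It fails at once if a bystander is moved by more than 30 mm (distance of any of thumb_wax, glue_stick, clear_tape from where it was at the start of the episode above 0.03 m).
It fails at once if the glue stick is knocked over (angle between glue_stick's own z axis and vertical above 0.6 rad).
It also fails if it takes over 48 s, if anything falls off the work surface, if the arm or the gripper's body presses on something with over 40 N, if the wrist force passes 120 N, or if a joint passes its speed limit or range.

## Robot

A 7-joint arm with a two-finger parallel gripper is mounted at the origin on a cart in front of the work surface, level with it; the furniture and walls round the work are solid. World frame = base frame: x ahead of the robot, y to its left, z up, the work surface at z = 0. Lengths are in m, angles in rad, forces in N, time in s.
With the tool pointing down it reaches from about 0.425 to 0.8 m from the base axis. Payload 8.3 kg.
Tool frame: the origin (TCP) lies on the centre line of the jaws, within the pads' length; the fingertips stand 19 mm ahead of it and the grasp point (between the pads) is the TCP; z points along the fingers, y is the direction in which the jaws open and shut (so a half turn about z gives the same grasp; the last joint's range is limited). The gripper opens to 85 mm and grips with 20 to 120 N. Pads are 22 mm wide; open, the fingers measure 114 mm over their backs; the gripper's body (76 mm by 85 mm) begins 54 mm behind the grasp point. The pads swing forward as they close: fully open they stand 13 mm farther back than shut.
Start: joints at [1.2, 0.383, 0.016, 1.37, -0.006, 1.388, -0.046], TCP at [0.189, -0.596, 0.25] pointing down, gripper open.
Joint ranges: [-2.95, 2.95], [-0.25, 2.06], [-1.52, 1.56], [0.18, 2.33], [-1.44, 4.58], [0.02, 2.06], [-3.01, 3.01]. Speed limits (rad/s): [2.39, 2.39, 3.01, 3.01, 3.14, 3.14, 3.14].

## Interface

Orientations are given as a rotation vector (axis times angle).
In Python, from plant import * gives the robot as it stands.
- The arm moves only by the tool drive_tool, never from a script. Its arguments are lists of equal length, an entry for each row: "slide": the shift along the tool's x, y, z in m, a list of three; "twist": the turn, a rotation vector about the tool's x, y, z in rad, a list of three; "jaw": the finger opening in m, from 0 to 0.0854. In form: {"slide": [[dx, dy, dz], ...], "twist": [[wx, wy, wz], ...], "jaw": [jaw, ...]}. A call has 1 to 12 rows; each row shifts and turns the commanded pose from where the row before left it, along the tool's axes as they then stand; what a row does not reach is not made up. A row lasts 1/8 s, in which the tool goes at most 62.5 mm and 10.7 degrees, less where a joint would pass 70% of its speed; a pose out of reach is approached as far as the arm can. A call is refused whole if a number of a shift passes 0.0625 or a number of a turn 0.188, either way. A call with a gripper value outside its range is refused whole. The fingers move at their own pace and stop on an object; the grip force is fixed at half the most. Time passes only in rows, so rows that do not move let the fingers close. It gives the time, the measured TCP pose, the force and the opening at its end, in the units of the state.
- state(): the state, without advancing time (a new reading comes with each control period).
- get_image(name): name is "side" or "top" or "wrist"; returns (picture, depth): 400x640x3 uint8, red, green, blue; 400x640 float32, m along the optical axis (not along the pixel's ray), 0 where there is no reading.
- get_calibration(name): a dict with "intrinsics" (3x3 intrinsics, pixels), "k1" (the pictures are not rectified: a ray, as slopes to the right and down, at radius r is drawn at 1 + k1 r^2 times it, then the intrinsics apply), "extrinsics" (4x4, takes a point from camera to world coordinates). Camera axes: x right, y up, looking along -z (the intrinsics and any distortion apply to the point x, -y, -z); pixel columns grow to the right and rows downward; lengths in m; the calibration is good to about 2 mm. A picture is of the moment at which its call begins: read the wrist's pose just before it. get_calibration takes no time and is no camera call; for the wrist camera it gives the pose at the moment of the call.
- finish_job(): hands the job in, once; it reports no verdict.
The state is a dict: "time_s": time; "joint_pos": joint angles; "qd": joint speeds; "tau": joint torques, N m; "eef_pos": TCP position; "tool_rot": TCP orientation; "contact_force": force on the tool from outside, world axes, zero at the start; "ft_torque": the same for the moment, N m; "finger_gap": opening from 0.0 (shut) to 1.0 (fully open).
Only numpy, scipy, OpenCV 4.12 (cv2) and the standard library are available. Lean on these libraries where they do the work, as an engineer would, in place of code of your own. Each camera call takes 0.05 s, during which the arm holds its last target. There are 200 camera calls.

## Working session

There is one attempt and no reset: what is moved stays moved. The work goes in short steps, Python scripts to look and compute and a tool call to move; the robot and the scene stay as the last step left them, time stands still between calls to the robot, and variables do not carry over. Pictures are saved under pics/ and viewed, about 8 in all and at most 12, crops included, and the job is handed in when it is done.

Besides the shell and the picture viewer there is one more tool, called after "Emit:" as name(argument=value, ...) on one line, values as JSON. drive_tool: Moves the arm, as the interface text tells. Its arguments: {"type":"object","properties":{"slide":{"type":"array"},"twist":{"type":"array"},"jaw":{"type":"array"}},"required":["slide","twist","jaw"]}

```bash
mkdir -p pics
cat > h.py <<'E'
from plant import *
import numpy as np, cv2
def ray2w(c,u,v,z=None,d=None):
    K=np.array(c["intrinsics"],float);T=np.array(c["extrinsics"],float)
    p=cv2.undistortPoints(np.array([[[u,v]]],float),K,np.array([c["k1"],0,0,0,0.]))[0,0]
    r=np.array([p[0],-p[1],-1.])
    if d is not None: return T[:3,:3]@(r*d)+T[:3,3]
    w=T[:3,:3]@r; return T[:3,3]+w*(z-T[2,3])/w[2]
def cloud(c,D):
    K=np.array(c["intrinsics"],float);T=np.array(c["extrinsics"],float)
    h,w=D.shape;g=np.stack(np.meshgrid(np.arange(w),np.arange(h)),-1).reshape(-1,1,2).astype(float)
    p=cv2.undistortPoints(g,K,np.array([c["k1"],0,0,0,0.]))[:,0]
    X=np.c_[p[:,0],-p[:,1],-np.ones(len(p))]*D.reshape(-1,1)
    return (X@T[:3,:3].T+T[:3,3]).reshape(h,w,3)
E
python3 - <<'E'
from h import *
s=state();print(s)
for n in("top","side"):
    c=get_calibration(n);im,D=get_image(n)
    cv2.imwrite(f"pics/{n}0.png",im[:,:,::-1]);np.savez(f"{n}0.npz",im=im,D=D)
    print(n,c,(D>0).mean())
E
```

```text
{'time_s': 0.0, 'joint_pos': array([ 1.20011283,  0.38425289,  0.0163539 ,  1.3711777 , -0.00630171,
        1.38821691, -0.04651207]), 'qd': array([ 0.00038379, -0.00015219, -0.00045954, -0.00060016,  0.00087436,
        0.00071   ,  0.00149896]), 'tau': array([ 4.81764182e-04, -6.27578974e+01,  8.44607335e-01, -3.71823299e+01,
        1.66275044e-02,  1.43210133e-02, -1.49538340e-05]), 'eef_pos': array([ 0.18924154, -0.59515607,  0.24925884]), 'tool_rot': array([-3.10249435e+00, -4.81364336e-01,  5.27606052e-04]), 'contact_force': array([-0.07685572, -0.08942163,  0.34634673]), 'ft_torque': array([0.02509899, 0.03091603, 0.03639753]), 'finger_gap': 1.0038689854443554}
top {'intrinsics': array([[430.43328193,   0.        , 316.20519666],
       [  0.        , 430.43328193, 197.10914261],
       [  0.        ,   0.        ,   1.        ]]), 'k1': -0.03951720709609277, 'extrinsics': array([[-1.07385195e-02,  9.94227850e-01, -1.06750485e-01,
         4.19160465e-01],
       [-9.99942329e-01, -1.06932329e-02,  9.96625301e-04,
        -5.80981596e-02],
       [-1.50635169e-04,  1.06755031e-01,  9.94285342e-01,
         9.24253026e-01],
       [ 0.00000000e+00,  0.00000000e+00,  0.00000000e+00,
         1.00000000e+00]])} 0.99594140625
side {'intrinsics': array([[369.76678572,   0.        , 325.6523381 ],
       [  0.        , 369.76678572, 199.78628866],
       [  0.        ,   0.        ,   1.        ]]), 'k1': -0.015766864696368062, 'extrinsics': array([[-0.95726507,  0.16304922, -0.23886929,  0.33762671],
       [-0.28879813, -0.49473502,  0.81965414,  0.63208944],
       [ 0.01546697,  0.85361128,  0.52068086,  0.53231941],
       [ 0.        ,  0.        ,  0.        ,  1.        ]])} 0.99587890625
```

```bash
python3 -c "
import cv2,numpy as np
a=cv2.imread('pics/top0.png');b=cv2.imread('pics/side0.png')
print(a.shape,b.shape)"
```

```text
(400, 640, 3) (400, 640, 3)
```

View pics/top0.png

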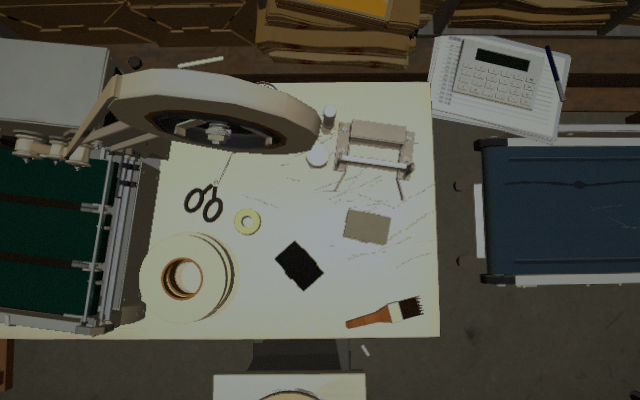

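View pics/side0.png

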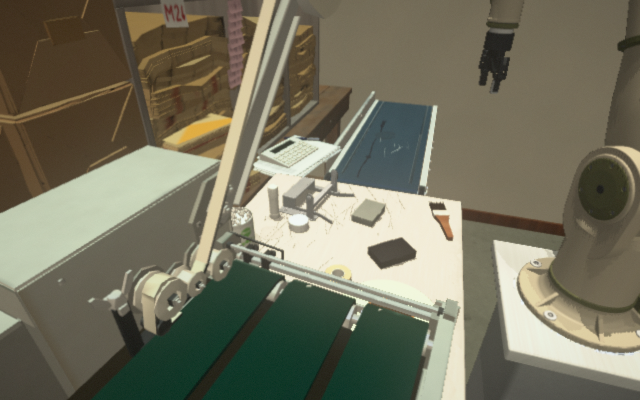

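Candidates: the grey-beige tin at top (367,226), which also shows at side (368,211), and the black look-alike at top (299,266), side (391,252), which I leave alone. I choose the grey one. The pocket is at top (375,150), the wax tub (317,156), the glue stick (329,117) and the tape (247,221). A large reel hangs over the left rear at (215,110).

Run:
```python
from h import *
P={}
for n in("top","side"):
    z=np.load(f"{n}0.npz");c=get_calibration(n);P[n]=(z["im"],cloud(c,z["D"]))
# tin in both: height band, near location
c=get_calibration("top");print("tin approx",ray2w(c,367,226,0.02),"pocket",ray2w(c,375,150,.04))
t0=ray2w(c,367,226,0.02)
for n in P:
    im,C=P[n]
    m=(np.hypot(C[...,0]-t0[0],C[...,1]-t0[1])<.075)&(C[...,2]>.012)&(C[...,2]<.035)
    k,l,st,ce=cv2.connectedComponentsWithStats(m.astype(np.uint8));i=1+np.argmax(st[1:,4]);q=C[l==i]
    r=cv2.minAreaRect((q[:,:2]*1000).astype(np.float32));print(n,len(q),"z med",np.median(q[:,2]),r,cv2.boxPoints(r).round(0).tolist())
    f=(np.hypot(C[...,0]-t0[0],C[...,1]-t0[1])<.12)&(np.abs(C[...,2])<.01);print(" bench z",np.median(C[f][:,2]))
im,C=P["top"]
# obstacles overhead near path
for x0,x1,y0,y1 in[(.3,.75,-.35,.0)]:
    m=(C[...,0]>x0)&(C[...,0]<x1)&(C[...,1]>y0)&(C[...,1]<y1)&(C[...,2]>.1);q=C[m];print("overhead",len(q),q.min(0) if len(q) else 0,q.max(0) if len(q) else 0)
# pocket roof plane
m=(C[...,2]>.028)&(C[...,2]<.048);b=ray2w(c,375,135,.037);m&=np.hypot(C[...,0]-b[0],C[...,1]-b[1])<.09
k,l,st,ce=cv2.connectedComponentsWithStats(m.astype(np.uint8));i=1+np.argmax(st[1:,4]);q=C[l==i];r=cv2.minAreaRect((q[:,:2]*1000).astype(np.float32));print("roof",len(q),np.median(q[:,2]),r,cv2.boxPoints(r).round(0).tolist())
big=cv2.resize(im[95:255,290:450],None,fx=4,fy=4,interpolation=cv2.INTER_CUBIC)[:600,:,::-1]
cv2.imwrite("pics/crop.png",big)
# pose of tool / wrist cam
s=state();print(get_calibration("wrist")["extrinsics"])
```

```text
tin approx [ 0.45410413 -0.16497367  0.02      ] pocket [ 0.61194537 -0.1831137   0.04      ]
top 1212 z med 0.018961632091382186 ((452.2496032714844, -165.935546875), (91.79724884033203, 62.399906158447266), 77.89283752441406) [[412.0, -204.0], [473.0, -217.0], [492.0, -128.0], [431.0, -115.0]]
 bench z -0.00017945779117523042
side 513 z med 0.020425386621476638 ((455.2896423339844, -165.60400390625), (94.84056854248047, 63.077789306640625), 79.16971588134766) [[415.0, -206.0], [477.0, -218.0], [495.0, -125.0], [433.0, -113.0]]
 bench z 0.00121431433746777
overhead 5837 [ 0.41916046 -0.06326651  0.48020424] [ 5.31988615e-01 -2.78222628e-05  9.24253026e-01]
roof 990 0.03583529650390488 ((652.13427734375, -191.23663330078125), (115.0850830078125, 39.941322326660156), 81.28227996826172) [[624.0, -245.0], [663.0, -251.0], [681.0, -137.0], [641.0, -131.0]]
[[ 0.30300576  0.91415111  0.26928657  0.25734247]
 [-0.95298561  0.29137846  0.08316859 -0.57430271]
 [-0.00243565 -0.28182679  0.95946221  0.37273058]
 [ 0.          0.          0.          1.        ]]
```

View pics/crop.png

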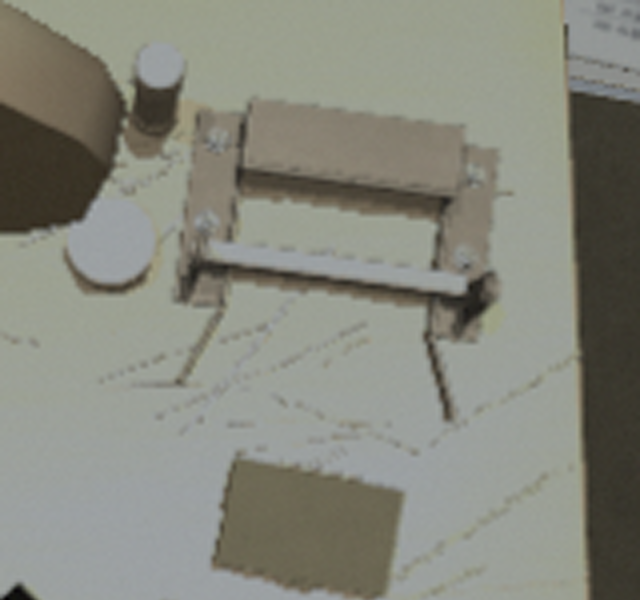

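Emit:
drive_tool(slide=[[0,0,0],[0,0,0],[0,0,0],[0,0,0],[0,-0.045,0.01],[0,-0.045,0.01],[0,-0.045,0.01],[0,-0.045,0.01],[0,-0.045,0.01]], twist=[[0,0,0.115],[0,0,0.115],[0,0,0.115],[0,0,0.115],[0,0,0],[0,0,0],[0,0,0],[0,0,0],[0,0,0]], jaw=[0.05,0.05,0.05,0.05,0.05,0.05,0.05,0.05,0.05])

```text
time_s: 1.23
eef_pos: [0.2235, -0.3715, 0.1997]
tool_rot: [-3.132, 0.238, 0.0]
contact_force: [-0.1, 0.5, -0.2]
finger_gap: 0.586
```

Emit:
drive_tool(slide=[[0.049,0,0],[0.049,0,0],[0.048,0,0],[0,-0.049,0],[0,-0.049,0],[0,-0.049,0],[0,-0.049,0],[0,-0.048,0],[0,0,0]], twist=[[0,0,0],[0,0,0],[0,0,0],[0,0,0],[0,0,0],[0,0,0],[0,0,0],[0,0,0],[0,0,0]], jaw=[0.05,0.05,0.05,0.05,0.05,0.05,0.05,0.05,0.05])

```text
time_s: 2.35
eef_pos: [0.4053, -0.1504, 0.2003]
tool_rot: [-3.133, 0.228, 0.0]
contact_force: [-0.2, -0.3, 0.2]
finger_gap: 0.585
```

Run:
```python
from h import *
c=get_calibration("wrist");im,D=get_image("wrist");cv2.imwrite("pics/w1.png",im[:,:,::-1]);np.savez("w1.npz",im=im,D=D)
C=cloud(c,D);s=state();print(s["eef_pos"],s["tool_rot"])
def rect(m,n):
    k,l,st,ce=cv2.connectedComponentsWithStats(m.astype(np.uint8));i=1+np.argmax(st[1:,4]);q=C[l==i]
    r=cv2.minAreaRect((q[:,:2]*1000).astype(np.float32));print(n,len(q),np.median(q[:,2]),r,cv2.boxPoints(r).round(0).tolist())
rect((np.hypot(C[...,0]-.453,C[...,1]+.166)<.075)&(C[...,2]>.012)&(C[...,2]<.03),"tin")
rect((np.hypot(C[...,0]-.652,C[...,1]+.191)<.085)&(C[...,2]>.029)&(C[...,2]<.048)&(C[...,0]>.61),"roof")
# lowest points of fingers: cloud near tcp xy
p=s["eef_pos"];m=(np.abs(C[...,0]-p[0])<.03)&(np.abs(C[...,1]-p[1])<.06)&(C[...,2]>.08);q=C[m]
if len(q):print("fingers z",q.min(0),q.max(0),p[2]-np.percentile(q[:,2],2))
```

```text
[ 0.40490513 -0.15274708  0.2002818 ] [ 3.13277709e+00 -2.33068087e-01 -1.78407407e-04]
tin 6373 0.018957547633489946 ((454.0787353515625, -167.01318359375), (90.91001892089844, 62.57137680053711), 77.55107879638672) [[414.0, -205.0], [475.0, -218.0], [494.0, -129.0], [433.0, -116.0]]Traceback (most recent call last):
  File "<stdin>", line 8, in <module>
  File "<stdin>", line 5, in rect
    return _wrapfunc(a, 'argmax', axis=axis, out=out, **kwds)
    return bound(*args, **kwds)
ValueError: attempt to get argmax of an empty sequence
```

View pics/w1.png

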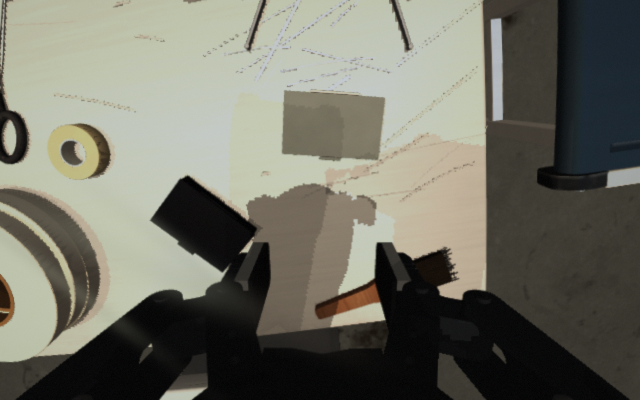

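The grey tin is at (333,125), the black look-alike is clear to the left at (205,222), the lead-in ends are at (249,48) and (408,47), and the fingertips are at (260,245) and (385,245).

Run:
```python
from h import *
c=get_calibration("wrist");d=np.load("w1.npz");D=d["D"];C=cloud(c,D)
for u,v in[(249,48),(408,47)]:print("lead",ray2w(c,u,v,.011).round(4))
a,b=ray2w(c,249,48,.011),ray2w(c,408,47,.011);e=a-b;print("len",np.hypot(*e[:2]),"yaw",np.arctan2(-e[0],e[1]),"mid",(a+b)/2)
print("black corner",ray2w(c,255,230,.02).round(3))
p=state()["eef_pos"];ex=np.array([.9885,-.1513]);ey=np.array([.1513,.9885])
m=(D>0)&(D<.25)&(C[...,2]>.1);q=C[m];r=np.c_[(q[:,:2]-p[:2])@ex,(q[:,:2]-p[:2])@ey,q[:,2]-p[2]]
lo=r[(np.abs(r[:,0])<.03)&(np.abs(r[:,1])<.06)]
print("finger min/max rel",lo.min(0),lo.max(0)); t=lo[lo[:,2]<lo[:,2].min()+.01];print("tips",t.min(0),t.max(0))
```

```text
lead [ 0.5322 -0.1062  0.011 ]
lead [ 0.5121 -0.2469  0.011 ]
len 0.1420266360344205 yaw -0.14169322357331376 mid [ 0.52213822 -0.17655141  0.011     ]
black corner [ 0.364 -0.079  0.02 ]
finger min/max rel [-0.01322802 -0.05999474 -0.01694355] [0.02121081 0.0599942  0.07931643]
tips [-0.0114123  -0.03733572 -0.01694355] [ 0.0117811   0.03725171 -0.00695216]
```

Emit:
drive_tool(slide=[[-0.003,0.007,0],[0,0,0.045],[0,0,0.045],[0,0,0.045],[0,0,0.03],[0,0,0.006],[0,0,0.004],[0,0,0]], twist=[[0,0,0],[0,0,0],[0,0,0],[0,0,0],[0,0,0],[0,0,0],[0,0,0],[0,0,0]], jaw=[0.05,0.05,0.05,0.05,0.05,0.05,0.05,0.05])

```text
time_s: 3.4
eef_pos: [0.4014, -0.1613, 0.0262]
tool_rot: [3.132, -0.24, 0.002]
contact_force: [-0.0, -1.0, 0.3]
finger_gap: 0.585
```

Run:
```python
from h import *
c=get_calibration("wrist");im,D=get_image("wrist");cv2.imwrite("pics/w2.png",im[:,:,::-1])
print(state())
```

```text
{'time_s': 3.45, 'joint_pos': array([ 0.5785615 ,  0.25247744, -0.29757109,  2.11440039,  0.10407444,
        0.78625528, -1.50702579]), 'qd': array([-0.00316879, -0.00614202, -0.00382919,  0.00243486,  0.00024915,
       -0.00168773, -0.00167283]), 'tau': array([ 9.74669703e-02, -4.21121335e+01, -1.87003903e+00, -2.64605731e+01,
        3.21071001e-02, -1.98372809e-02, -2.58953158e-03]), 'eef_pos': array([ 0.4014762 , -0.16116629,  0.02633211]), 'tool_rot': array([ 3.13179128e+00, -2.39425967e-01,  2.71004489e-03]), 'contact_force': array([-0.13077776,  0.34391732, -0.31907173]), 'ft_torque': array([-0.0120269 , -0.04180259,  0.01718789]), 'finger_gap': 0.5835248808675981}
```

View pics/w2.png

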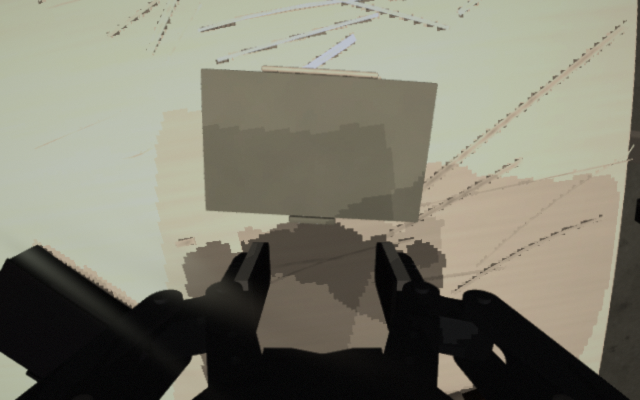

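Emit:
drive_tool(slide=[[0,0,0.003],[0.005,0,0],[0.008,0,0],[0.01,0,0],[0.012,0,0],[0.012,0,0],[0.012,0,0],[0.012,0,0],[0.012,0,0],[0.01,0,0],[0.005,0,0],[0,0,0]], twist=[[0,0,0],[0,0,0],[0,0,0],[0,0,0],[0,0,0],[0,0,0],[0,0,0],[0,0,0],[0,0,0],[0,0,0],[0,0,0],[0,0,0]], jaw=[0.05,0.05,0.05,0.05,0.05,0.05,0.05,0.05,0.05,0.05,0.05,0.05])

```text
time_s: 4.95
eef_pos: [0.4981, -0.1754, 0.0223]
tool_rot: [-3.132, 0.239, -0.001]
contact_force: [0.6, -0.1, 0.3]
finger_gap: 0.584
```

Run:
```python
from h import *
s=state();c=get_calibration("wrist");im,D=get_image("wrist");cv2.imwrite("pics/w3.png",im[:,:,::-1]);np.savez("w3.npz",D=D)
print(s["eef_pos"],s["contact_force"],s["tool_rot"])
C=cloud(c,D);o=np.array([.582,-.183]);y=-.147
R=np.array([[np.cos(y),np.sin(y)],[-np.sin(y),np.cos(y)]])
q=(C[...,:2]-o)@R.T
m=(np.abs(C[...,2]-.019)<.006)&(q[...,0]<-5e-3)&(q[...,0]>-.09)&(np.abs(q[...,1])<.056)
k,l,st,ce=cv2.connectedComponentsWithStats(m.astype(np.uint8));i=1+np.argmax(st[1:,4]);t=q[l==i]
print(cv2.minAreaRect((t*1000).astype(np.float32)),t.min(0),t.max(0))
print("tcp pocket",R@(s["eef_pos"][:2]-o))
```

```text
[ 0.49813258 -0.17543209  0.02230225] [ 0.63980023 -0.11470671  0.27172786] [-3.13235553e+00  2.38583993e-01 -9.43786444e-04]
((-51.66510009765625, -1.6817893981933594), (91.71546936035156, 76.53047180175781), 89.76802825927734) [-0.08986169 -0.04764846] [-0.01331366  0.04417299]
tcp pocket [-0.08407138 -0.00479787]
```

View pics/w3.png

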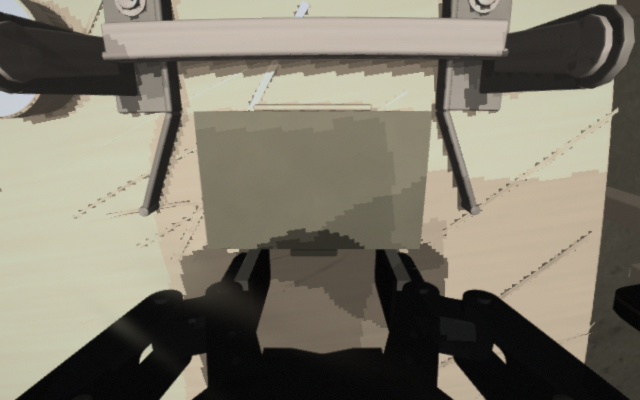

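The tin is square and centred: its front edge runs 195–432 between walls at 178–443, and it sits just short of the flap strip.

Emit:
drive_tool(slide=[[0.006,0,0],[0.008,0,0],[0.008,0,0],[0.008,0,0],[0.008,0,0],[0.008,0,0],[0.008,0,0],[0.008,0,0],[0.008,0,0],[0.006,0,0],[0.004,0,0],[0,0,0]], twist=[[0,0,0],[0,0,0],[0,0,0],[0,0,0],[0,0,0],[0,0,0],[0,0,0],[0,0,0],[0,0,0],[0,0,0],[0,0,0],[0,0,0]], jaw=[0.05,0.05,0.05,0.05,0.05,0.05,0.05,0.05,0.05,0.05,0.05,0.05])

```text
time_s: 6.5
eef_pos: [0.5772, -0.1876, 0.0223]
tool_rot: [-3.132, 0.239, -0.001]
contact_force: [0.4, -0.5, 0.3]
finger_gap: 0.583
```

Emit:
drive_tool(slide=[[0.004,0,0],[0.004,0,0],[0.004,0,0],[0.003,0,0],[0.002,0,0],[0,0,0]], twist=[[0,0,0],[0,0,0],[0,0,0],[0,0,0],[0,0,0],[0,0,0]], jaw=[0.05,0.05,0.05,0.05,0.05,0.05])

```text
time_s: 7.25
eef_pos: [0.5938, -0.1902, 0.0223]
tool_rot: [-3.132, 0.239, -0.001]
contact_force: [-1.3, 0.7, 1.0]
finger_gap: 0.588
```

Emit:
drive_tool(slide=[[0.0015,0,0],[0.0015,0,0],[0,0,0]], twist=[[0,0,0],[0,0,0],[0,0,0]], jaw=[0.05,0.05,0.05])

```text
time_s: 7.62
eef_pos: [0.5964, -0.1906, 0.0223]
tool_rot: [-3.132, 0.239, 0.0]
contact_force: [-3.6, -0.1, 4.2]
finger_gap: 0.587
```

Emit:
drive_tool(slide=[[0.0015,0,0],[0.0015,0,0],[0,0,0]], twist=[[0,0,0],[0,0,0],[0,0,0]], jaw=[0.05,0.05,0.05])

```text
time_s: 8.0
eef_pos: [0.5981, -0.1909, 0.0224]
tool_rot: [-3.132, 0.239, 0.005]
contact_force: [-11.0, 2.3, 10.3]
finger_gap: 0.586
```

Run:
```python
from h import *
s=state();im,D=get_image("wrist");cv2.imwrite("pics/w4.png",im[:,:,::-1]);print(s["eef_pos"],s["contact_force"],s["ft_torque"])
```

```text
[ 0.59805494 -0.19087465  0.02241407] [-10.98675422   2.32536236  10.34289146] [0.55731443 2.0786486  0.14198724]
```

View pics/w4.png

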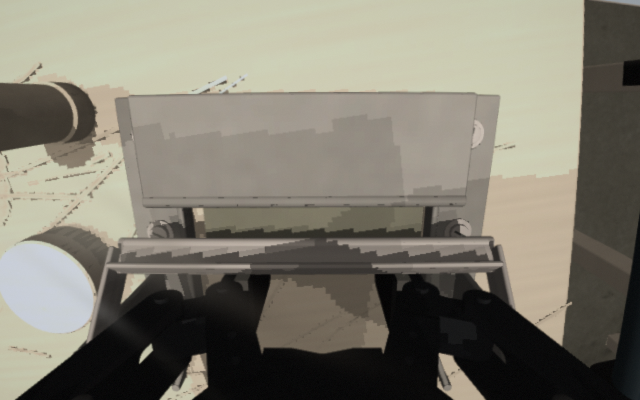

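Now draw the fingers back, slowly at first.

Emit:
drive_tool(slide=[[-0.004,0,0],[-0.008,0,0],[-0.012,0,0],[-0.02,0,0],[-0.02,0,0],[-0.02,0,0],[-0.02,0,0],[0,0,-0.04],[0,0,-0.05],[0,0,-0.04],[0,0,0]], twist=[[0,0,0],[0,0,0],[0,0,0],[0,0,0],[0,0,0],[0,0,0],[0,0,0],[0,0,0],[0,0,0],[0,0,0],[0,0,0]], jaw=[0.05,0.05,0.05,0.05,0.05,0.05,0.05,0.05,0.05,0.05,0.05])

```text
time_s: 9.43
eef_pos: [0.4984, -0.1759, 0.156]
tool_rot: [3.13, -0.239, 0.011]
contact_force: [-0.6, -0.3, 0.1]
finger_gap: 0.588
```

Run:
```python
from h import *
s=state();c=get_calibration("wrist");im,D=get_image("wrist");cv2.imwrite("pics/w5.png",im[:,:,::-1]);print(s["eef_pos"],s["contact_force"])
C=cloud(c,D);o=np.array([.582,-.183]);y=-.147
R=np.array([[np.cos(y),np.sin(y)],[-np.sin(y),np.cos(y)]]);q=(C[...,:2]-o)@R.T;z=C[...,2]
m=(np.abs(z-.019)<.005)&(q[...,0]>.015)&(q[...,0]<.055)&(np.abs(q[...,1])<.05);t=q[m]
print("tin",len(t),np.percentile(t,[1,50,99],axis=0))
for yc in(-.03,0,.03):
    for x in np.arange(-.006,.05,.004):
        k=(np.abs(q[...,1]-yc)<.004)&(np.abs(q[...,0]-x)<.002);print(round(x*1e3),z[k].max().round(3) if k.any() else None,end="; ")
    print()
```

```text
[ 0.49840484 -0.17588131  0.15603865] [-0.61005718 -0.30276228  0.11698556]
tin 4990 [[ 0.02552849 -0.04667067]
 [ 0.04125053 -0.0024451 ]
 [ 0.05473462  0.04241446]]
-6 0.001; -2 0.001; 2 0.027; 6 0.028; 10 0.029; 14 0.029; 18 0.001; 22 0.001; 26 0.02; 30 0.021; 34 0.021; 38 0.02; 42 0.021; 46 0.021; 
-6 0.001; -2 0.001; 2 0.027; 6 0.028; 10 0.03; 14 0.029; 18 0.002; 22 0.002; 26 0.021; 30 0.02; 34 0.02; 38 0.021; 42 0.02; 46 0.021; 
-6 0.001; -2 0.001; 2 0.027; 6 0.028; 10 0.029; 14 0.029; 18 0.001; 22 0.002; 26 0.001; 30 0.02; 34 0.021; 38 0.021; 42 0.021; 46 0.021;
```

View pics/w5.png

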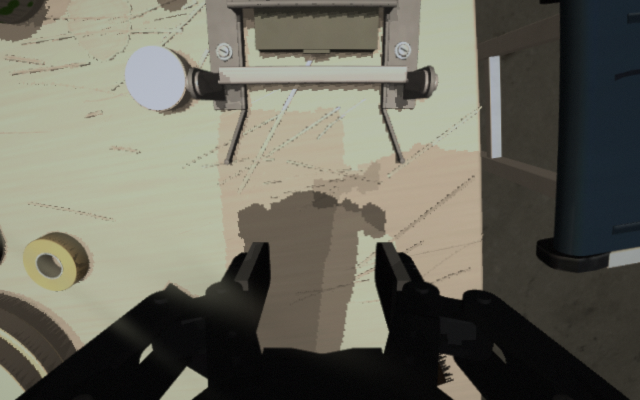

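The strip at (313,75) hangs shut with its top at 27–29 mm. Bench shows between it and the tin, which lies behind it at (316,35) with its top at 20–21 mm. The fingers are clear and the bystanders in view are undisturbed.

```bash
python3 -c "
from plant import *
print(finish_job())"
```

```text
the job is handed in; nothing more can be done
None
```

The grey tin is behind the flap, the flap has dropped shut, and I handed the job in at about 9.5 s with the arm clear. I pushed it along the bench with both fingertips, jaws at 50 mm, under the flap until the force rose to 11 N. I took that as the back stop, then drew the fingers back and raised them.

The last wrist-camera checks showed:
- **Tin:** flat, top at 20–21 mm, rear edge about 26–29 mm behind the pivot line. That puts its centre at about x 57 mm and y −2 mm in the pocket frame.
- **Flap:** strip top at 27–29 mm, near x 4 mm, with open bench between it and the tin, so it hangs shut.
- **Bystanders:** the arm stayed clear of all three and of the black look-alike. The wax tub and tape looked undisturbed in the last picture. I took no closing top or side picture to check the glue stick.

Two readings disagreed or are unexplained:
- **Pocket position:** the roof and the lead-in walls gave results about 5 mm apart sideways and 0.01 rad apart in angle. I averaged them, and the picture taken before the flap confirmed the tin was centred.
- **Upward force:** about 10 N appeared along with the push force at the back stop. I did not find the cause, and it went away when the fingers drew back.

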